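Clamp the phone chassis in the repair fixture

TASK

Clamp the phone chassis down in its fixture: with the back or side of your fingers, gently push the swung-out clamp strap round until it lies across the chassis against its stop pin, then push the upright cam lever all the way down onto the strap so that the rubber pad presses on the chassis. Do not grip or lift anything, do not push the lever down before the strap is across, keep the chassis lying in its nest, leave the tub, the tin and the cutters where they are, and finish clear of everything.

Things in the scene. Friction and masses are not known exactly. Their poses are not given: they have to be found in the camera images.
- fixture: Fixed clamping fixture: aluminium base plate 180 (x) x 176 (y) x 12 mm, its middle 8 mm to -x of the origin; low black rails, 17.5 mm high, round the chassis. Origin on the underside below the centre of the nest; z up. The strap pivots on a vertical post at (-65, 0) mm in this frame. A stop pin 10 mm thick stands at (66, 21) mm, its top 46 mm above the desk.
- strap (a joint): Angle of the clamp strap about its vertical pivot, rad: 0 = across the chassis, along the fixture's +x, against the stop pin (hard stop); positive = swung out clockwise seen from above, so pi/2 points along the fixture's -y. Starts at 1.0 to 1.6 (limit 2.0). Friction keeps it where it is left; about 2 N at the nose moves it.
- strap_nose (a point): Point 120 mm from the pivot axis, in the middle of the strap, 38 mm above the desk. The strap is a plain steel channel 26 mm wide with a round nose, from 8 mm behind the pivot axis to 142 mm beyond it; its side walls reach from 31 to 45 mm above the desk, and clevis ears over the pivot to 63 mm.
- lever (a joint): Angle of the cam lever, rad: 0 = upright, 1.5 = fully down (hard stop), lying over the strap and pointing to its nose. Starts at 0 to 0.35. The strap carries it: its level axle crosses the strap right over the pivot axis, 58 mm above the desk. Friction keeps it where it is left; 2 to 3 N at the paddle moves it. Pushing it down drives the rubber pad down by about 3 mm.
- lever_paddle (a point): Centre of the flat black paddle at the end of the cam lever, 78 mm from the axle. The paddle is 26 mm wide along the axle, 10 mm thick and 32 mm long; the lever ends 94 mm from the axle.
- pad: Round black rubber pad, 21 mm across, under the strap, 65 mm from the pivot axis. Origin at the centre of its lower face, 22.5 mm above the desk while the lever is up; with the strap across it stands over the middle of the chassis.
- phone: Loose stripped phone chassis, 62 x 135 x 10 mm, lying in the nest on the base plate, its long side along the fixture's y. Origin at the centre of its underside, 12 mm above the desk; z up.
- tub: Bystander: small round cream solder-paste tub, 45 mm across, 16 mm high. Origin at the centre of its underside.
- tin: Bystander: small round yellow tin, 55 mm across, 22 mm high. Origin at the centre of its underside.
- cutters: Bystander: side cutters with orange grips, 117 x 49 x 12 mm, lying flat. Origin at the centre of the underside, x along the length.
Things that resemble listed ones, but are neither listed nor needed, are in the scene too. Leave any pink look-alike of the phone alone.

How it is judged (in metres and radians):
On the way, in this order (a step that is already met when the one before it is completed fails the run):
1. the strap is across the chassis (within 0.12 rad of its stop) with the lever still up (value of joint strap below 0.12 rad and value of joint lever below 0.8 rad), for 0.2 s.
2. the lever is pushed down (value of joint lever above 1.35 rad and value of joint strap below 0.12 rad), for 0.2 s.
At the end, for the whole second after the job is handed in: The strap lies across the chassis within 0.12 rad of its stop, the lever is down (beyond 1.35 rad of 1.5), the pad presses on the chassis with more than 1 N, and the chassis lies flat and at rest in its nest (within 6 mm of its centre) (all of step 2 and contact force between pad and phone above 1 N and horizontal distance between phone and fixture below 0.006 m and z of phone in the frame of fixture below 0.015 m and angle between phone's own z axis and vertical below 0.05 rad and linear speed of phone below 0.02 m/s); the robot touches nothing.
It fails at once if the lever is pushed down before the strap is across (value of joint lever above 0.9 rad and value of joint strap above 0.25 rad).
It fails at once if the strap or lever is gripped or rammed (more than 40 N from the fingers) (contact force between the fingers and fixture above 40 N).
It fails at once if the chassis is lifted or pushed out of its nest (z of phone in the frame of fixture above 0.018 m or horizontal distance between phone and fixture above 0.01 m).
It fails at once if a bystander is moved by more than 15 mm (distance of any of tub, tin, cutters from where it was at the start of the episode above 0.015 m).
It also fails if it takes over 58 s, if anything falls off the work surface, if the arm or the gripper's body presses on something with over 40 N, if the wrist force passes 120 N, or if a joint passes its speed limit or range.

ROBOT

A 7-joint arm with a two-finger parallel gripper is mounted at the origin on a cart in front of the work surface, level with it; the furniture and walls round the work are solid. World frame = base frame: x ahead of the robot, y to its left, z up, the work surface at z = 0. Lengths are in mm, angles in rad, forces in N, time in s.
With the tool pointing down it reaches from about 425 to 800 mm from the base axis. Payload 8.3 kg.
Tool frame: the origin (TCP) lies on the front face of the gripper's body, between the roots of the fingers; the fingertips stand 73 mm ahead of it and the grasp point (between the pads) lies 54 mm ahead of it; z points along the fingers, y is the line along which they close (so a half turn about z gives the same grasp; the last joint's range is limited). The gripper opens to 85 mm and grips with 20 to 120 N. Pads are 22 mm wide; open, the fingers measure 114 mm over their backs; the gripper's body (76 mm by 85 mm) begins 54 mm behind the grasp point. The pads swing forward as they close: fully open they stand 13 mm farther back than shut.
Start: joints at [-1.317, 0.383, 0.016, 1.37, -0.006, 1.388, -0.046], TCP at [194.658, 593.9, 303.879] pointing down, gripper open.
Joint ranges: [-2.95, 2.95], [-0.25, 2.06], [-1.52, 1.56], [0.18, 2.33], [-1.44, 4.58], [0.02, 2.06], [-3.01, 3.01]. Speed limits (rad/s): [2.39, 2.39, 3.01, 3.01, 3.14, 3.14, 3.14].

INTERFACE

Orientations are given as a rotation vector (axis times angle).
In Python, from rig import bot, claw, planner, imaging, job, telemetry gives the robot as it stands. The module is installed in compiled form; this text tells all that it offers. Calls block until the motion is done:
- bot.move_pose(position, orientation): joint-space move of the TCP to a pose.
- bot.servo_line(position, rotation=None, feed=150): straight line of the TCP; rotation=None keeps the orientation; feed is the mean speed in mm/s.
- bot.move_j(angles): joint-space move.
- claw.gripper_open() and claw.close_gripper(): open the fingers fully, or close them until they stop; the grip force is fixed at half the most.
- bot.pause(seconds).
- planner.inverse_kinematics(position, orientation): joint angles nearest the present ones, or None.
- imaging.get_image(name): name is "side" or "top" or "wrist"; returns the picture (480x640x3 uint8, red, green, blue); there is no depth.
- imaging.camera_info(name): a dict with "intrinsics" (3x3 intrinsics, pixels), "camera_from_world" (4x4, takes a point from world to camera coordinates). Camera axes: x right, y up, looking along -z (the intrinsics and any distortion apply to the point x, -y, -z); pixel columns grow to the right and rows downward; lengths in mm; the calibration is good to about 2 mm. A picture is of the moment at which its call begins: read the wrist's pose just before it. camera_info takes no time and is no camera call; for the wrist camera it gives the pose at the moment of the call.
A pose or a line that the arm cannot do raises bot.MotionError and nothing moves.
- job.hand_in(): hands the job in; it is judged then, once.
Trained networks look in the newest picture that a camera, given by its name, has taken for a name from the list of things; names that differ only in an ending like _2 or _b are one class to them, and where a whole thing is asked for, a point or a joint stands for the part that bears it (a point fixed in the world has none). Each returns a list of dicts, best first, with "p" (0 to 1); they miss things now and then, are a little off and sometimes report something else, mostly with a low value. They report only what shows in the picture. A call takes as long as a camera call. They do not tell look-alikes from the thing itself.
- imaging.boxes_of(camera, query): "position" ([column, row] in pixels, amid what is visible of it).
- imaging.pinpoint(camera, query): "position" ([column, row] in pixels: a listed point, or the origin of a listed thing).
Readings, each from a call of its own:
- telemetry.get_time(): time.
- telemetry.get_q(): joint angles.
- telemetry.get_joint_velocities(): joint speeds.
- telemetry.get_joint_torque(): joint torques, N m.
- telemetry.get_ee_pos(): TCP position.
- telemetry.get_tool_rot(): TCP orientation.
- telemetry.get_contact_force(): force on the tool from outside, world axes, zero at the start.
- telemetry.get_torque(): the same for the moment, N m.
- telemetry.get_gripper_width(): opening from 0.0 (shut) to 1.0 (fully open).
- telemetry.get_gripper_force(): force on a finger pad.
Only numpy, scipy, OpenCV 4.12 (cv2) and the standard library are available. Lean on these libraries where they do the work, as an engineer would, in place of code of your own. Each camera call takes 0.05 s, during which the arm holds its last target. There are 200 camera calls.

## Working session

There is one attempt and no reset: what is moved stays moved. The work goes in short steps, each a Python script; the robot and the scene stay as the last script left them, time stands still between calls to the robot, and variables do not carry over. Pictures are saved under pics/ and viewed, at most 10 in all, crops included, and the job is handed in when it is done.

```bash
mkdir -p pics
cat > h.py <<'E'
from rig import bot, claw, planner, imaging, job, telemetry
import numpy as np, cv2
def snap(c,f):
    im=imaging.get_image(c); cv2.imwrite('pics/'+f,im[:,:,::-1]); return im
def ray(c,px):
    i=imaging.camera_info(c); K=np.array(i['intrinsics']); T=np.array(i['camera_from_world'])
    d=np.linalg.inv(K)@[px[0],px[1],1]; d=np.array([d[0],-d[1],-d[2]])
    R=T[:3,:3]; return -R.T@T[:3,3], R.T@d
def onz(c,px,z):
    o,d=ray(c,px); return o+d*(z-o[2])/d[2]
def proj(c,p):
    i=imaging.camera_info(c); q=np.array(i['camera_from_world'])@np.append(p,1)
    u=np.array(i['intrinsics'])@[q[0],-q[1],-q[2]]; return u[:2]/u[2]
E
python3 - <<'E'
from h import *
np.set_printoptions(precision=1,suppress=True)
print(imaging.camera_info('top').keys())
Z=dict(fixture=0,strap_nose=38,lever_paddle=130,pad=22,phone=12,tub=0,tin=0,cutters=0)
for c in ['top','side']:
    snap(c,c+'0.png'); print(c,ray(c,[320,240]))
    for n,z in Z.items():
        print(n,[(np.round(r['position']),round(r['p'],2),onz(c,r['position'],z)) for r in imaging.pinpoint(c,n)[:3]])
print(telemetry.get_time(), telemetry.get_tool_rot())
E
```

```text
dict_keys(['intrinsics', 'camera_from_world'])
top (array([ 409.4, -216.9, 1050.6]), array([ 0.1, -0. , -1. ]))
fixture [(array([225., 229.]), 0.6, array([552.4, -76.5,   0. ]))]
strap_nose [(array([373., 248.]), 0.89, array([ 514.2, -333. ,   38. ]))]
lever_paddle [(array([311., 256.]), 0.82, array([ 492. , -226.9,  130. ]))]
pad []
phone [(array([370., 352.]), 0.96, array([ 338.1, -330. ,   12. ])), (array([302., 226.]), 0.66, array([ 555.8, -212.5,   12. ]))]
tub [(array([399., 215.]), 0.76, array([ 577.7, -385.5,    0. ]))]
tin [(array([400., 182.]), 0.86, array([ 638.2, -388.4,    0. ]))]
cutters [(array([227., 229.]), 0.68, array([552.6, -80.1,   0. ]))]
side (array([ 454.6, -934.9,  571.6]), array([ 0.1,  0.8, -0.6]))
fixture [(array([344., 277.]), 0.91, array([ 557. , -217.4,    0. ]))]
strap_nose [(array([321., 299.]), 0.63, array([ 499.6, -322.5,   38. ]))]
lever_paddle [(array([306., 226.]), 0.78, array([ 485.6, -224.7,  130. ]))]
pad []
phone [(array([230., 325.]), 0.92, array([ 339.1, -337.4,   12. ])), (array([342., 270.]), 0.87, array([ 553.2, -209.1,   12. ]))]
tub [(array([368., 337.]), 0.69, array([ 573.4, -385.9,    0. ]))]
tin []
cutters [(array([329., 239.]), 0.97, array([542. , -75.4,   0. ]))]
0.9 [-0.5 -3.1 -0. ]
```

View pics/top0.png

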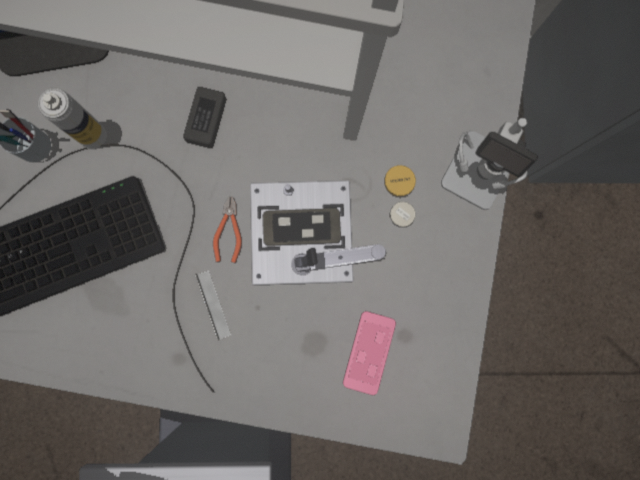

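View pics/side0.png

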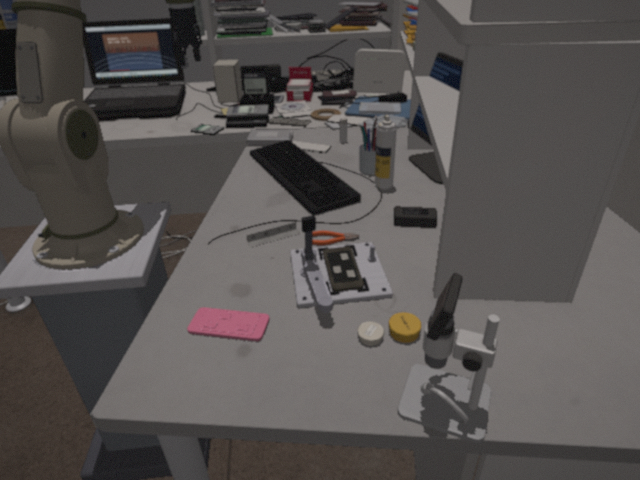

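The top view shows the fixture plate with corners at about (250,182), (350,180), (352,283) and (250,285). The stop pin is at (289,189), the pivot and lever at (302,262), and the strap points right (-y) to its nose at (382,252). The tub is at (402,214), the tin at (400,181), and the pink look-alike is well clear. Next I'll refine the fixture pose and move in for a wrist view.

Run:
```python
from h import *
from scipy.spatial.transform import Rotation as R
np.set_printoptions(precision=3,suppress=True)
P=[onz('top',p,12) for p in [(250,182),(350,180),(352,283),(250,285)]]
for p in P: print(p)
print('pin',onz('top',(289,187),46),'noseend',onz('top',(384,252),45), 'phone', onz('top',(302,226.5),22))
rot=R.from_matrix(np.array([[0,1,0],[1,0,0],[0,0,-1.]]).T).as_rotvec()  # x_t=+y, y_t=+x
rot2=R.from_matrix(np.array([[1,0,0],[0,-1,0],[0,0,-1.]]).T).as_rotvec()
for r in (rot,rot2): print(r,planner.inverse_kinematics([480,-260,300],r))
claw.close_gripper()
q=np.array(planner.inverse_kinematics([480,-260,300],rot2)); 
bot.move_j(list(q)) ; print(telemetry.get_time(),telemetry.get_q(),telemetry.get_ee_pos())
snap('wrist','w1.png'); print(telemetry.get_contact_force())
for n,z in dict(fixture=0,strap_nose=38,lever_paddle=134,phone=12).items():
    print(n,[(np.round(r['position']),round(r['p'],2),onz('wrist',r['position'],z)) for r in imaging.pinpoint('wrist',n)[:3]])
```

```text
[ 633.814 -120.911   12.   ]
[ 638.02  -297.467   12.   ]
[ 455.78  -299.314   12.   ]
[ 452.758 -122.899   12.   ]
pin [ 618.   -190.44   46.  ] noseend [ 506.611 -351.526   45.   ] phone [ 553.344 -212.545   22.   ]
[2.221 2.221 0.   ] [-0.481  0.396  1.203  1.633 -0.375  1.374  0.771]
[3.142 0.    0.   ] [-0.482  0.396  1.205  1.633 -0.377  1.374 -0.799]
4.8167 [-0.483  0.397  1.204  1.633 -0.377  1.374 -0.798] [ 480.577 -259.143  299.848]
[0.3   0.437 0.056]
fixture [(array([463.,  25.]), 0.43, array([ 636.457, -386.99 ,    0.   ]))]
strap_nose [(array([405., 182.]), 0.6, array([ 503.254, -335.563,   38.   ]))]
lever_paddle [(array([271., 220.]), 0.9, array([ 491.336, -229.842,  134.   ]))]
phone [(array([265., 121.]), 0.81, array([ 554.553, -211.925,   12.   ])), (array([381., 335.]), 0.58, array([ 337.866, -326.098,   12.   ]))]
```

View pics/w1.png

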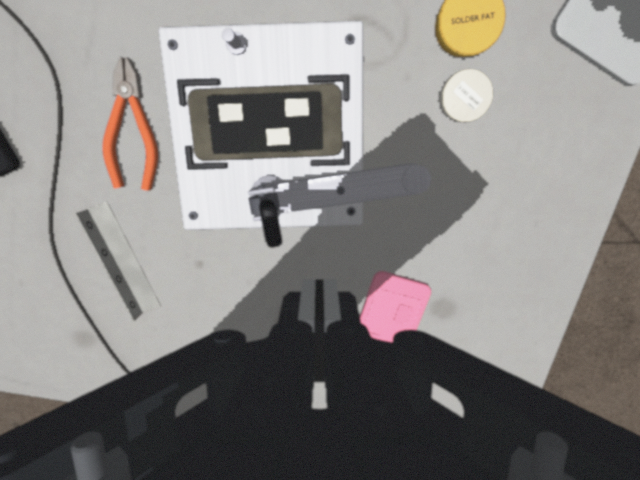

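```bash
cat >> h.py <<'E'
from scipy.spatial.transform import Rotation as R
yaw=0.015; O=np.array([553.5,-211.5]); P=O+65*np.array([-np.cos(yaw),-np.sin(yaw)])
def down(a): # tool x along world angle a (in plane), pointing down
    c,s=np.cos(a),np.sin(a); return R.from_matrix(np.array([[c,s,0],[s,-c,0],[0,0,-1.]])).as_rotvec()
def strap_pose(th,gap,r=115,tip=30):
    a=yaw-th; u=np.array([np.cos(a),np.sin(a)]); n=np.array([u[1],-u[0]]) # n: trailing side
    p=P+r*u+n*(13+gap); return [*p,tip+73], down(a)
E
python3 - <<'E'
from h import *
np.set_printoptions(precision=3,suppress=True)
for z in (0,):
  for n,p in dict(piv=[*P,63],nose=[*(P+142*np.array([.128,-.99])),45],pin=[618,-190,46]).items(): print(n,proj('wrist',p),proj('top',p))
for th in (1.46,1,.5,0):
  p,r=strap_pose(th,20); print(th,np.round(p),planner.inverse_kinematics(p,r))
E
```

```text
piv [260.309 203.573] [301.83  261.908]
nose [426.752 178.741] [384.898 251.957]
pin [227.774  34.937] [288.742 186.999]
1.46 [ 470. -331.  103.] [-0.281  0.841  1.232  1.778 -0.863  1.181 -1.794]
1 [ 525. -327.  103.] [-0.241  0.86   1.146  1.654 -0.836  1.197 -1.448]
0.5 [ 575. -295.  103.] [-0.238  0.843  1.038  1.567 -0.768  1.184 -1.099]
0 [ 604. -244.  103.] [-0.268  0.792  0.927  1.549 -0.675  1.146 -0.753]
```

The wrist view agrees with the model: pivot near (265,195), nose at (425,180), pin at (232,40), and the tub and tin lie beyond the sweep. Now I'll sweep the strap from its near side.

Run:
```python
from h import *
np.set_printoptions(precision=1,suppress=True)
p,r=strap_pose(1.46,45); bot.move_pose([p[0],p[1],200],r)
bot.servo_line(p,r,feed=150)
f0=np.array(telemetry.get_contact_force()); print('t',telemetry.get_time(),f0)
p,r=strap_pose(1.46,17); bot.servo_line(p,r,feed=80)
for th in np.linspace(1.4,0.0,18):
    p,r=strap_pose(th,14.5); bot.servo_line(p,r,feed=60)
    f=np.array(telemetry.get_contact_force())-f0; print(round(th,2),f,end=' ')
    if np.linalg.norm(f)>12: print('STOP');break
print(telemetry.get_time(),telemetry.get_ee_pos(),p)
im=snap('top','t2.png'); snap('wrist','w2.png')
cv2.imwrite('pics/t2c.png',cv2.resize(im[150:310,200:430,::-1],None,fx=3,fy=3))
```

```text
t 6.8333 [-0.  -1.1  0.4]
1.4 [-0.5  1.7 -0.8] 1.32 [-0.6  1.2  0.2] 1.24 [-1.1  1.  -1. ] 1.15 [-0.6  0.7 -0.4] 1.07 [-0.3  1.3 -0.7] 0.99 [-0.1  1.6 -0.4] 0.91 [-0.3  1.9 -0.1] 0.82 [-0.3  1.8 -0.7] 0.74 [ 0.6  1.  -0.7] 0.66 [-0.1  0.7  0.1] 0.58 [-0.4  1.1 -0.8] 0.49 [-0.7  0.7  0.3] 0.41 [-0.3  0.3 -0.9] 0.33 [ 0.2 -0.1  0.2] 0.25 [-0.1  1.3 -1. ] 0.16 [ 0.5  1.3 -0. ] 0.08 [ 0.3  0.8 -0.6] 0.0 [-0.7  1.   0.1] 12.8833 [ 603.9 -238.2  103. ] [np.float64(603.906859636892), np.float64(-238.24693443269098), 103]
```

View pics/t2c.png

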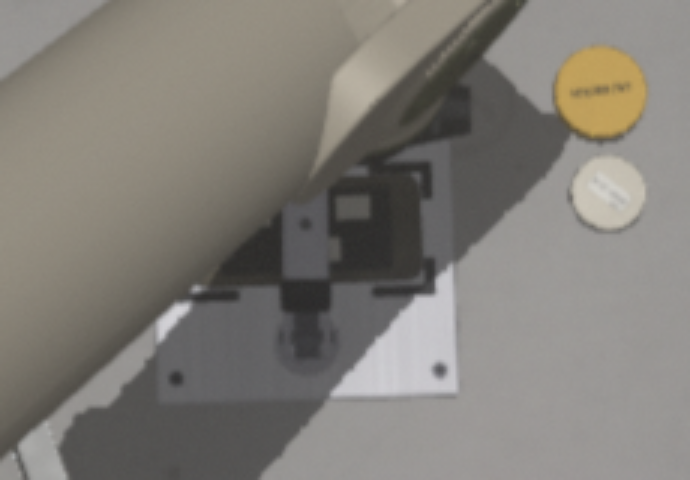

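The strap now lies nearly across the chassis, running up from the pivot at (305,345) in the crop, and the lever is still up. I'll press on lightly to the stop, then back off and look.

Run:
```python
from h import *
np.set_printoptions(precision=1,suppress=True)
f0=np.array([0,-1.1,.4])
for th in np.arange(-.01,-.13,-.01):
    p,r=strap_pose(th,14.5); bot.servo_line(p,r,feed=30)
    f=np.array(telemetry.get_contact_force())-f0; print(round(th,2),f,end=' ')
    if np.linalg.norm(f[:2])>6: print('STOP');break
bot.pause(.3)
p,r=strap_pose(th,40); bot.servo_line(p,r,feed=100)
bot.servo_line([p[0],p[1],260],down(yaw),feed=200)
bot.move_pose([440,P[1],260],down(yaw))
im=snap('wrist','w3.png'); print(telemetry.get_time())
tip=np.array([*P,0])
for n,z in dict(strap_nose=38,lever_paddle=134).items():
    print(n,[(np.round(r['position']),round(r['p'],2),onz('wrist',r['position'],z)) for r in imaging.pinpoint('wrist',n)[:3]])
print(P,[proj('wrist',[*(P+d*np.array([1,yaw])),z]) for d,z in((0,63),(120,45),(142,45))])
for x,z in ((440,210),(540,145)): print(planner.inverse_kinematics([x,P[1],z],down(yaw)))
```

```text
-0.01 [-0.4  0.1 -0.9] -0.02 [-1.5  0.2  0.9] -0.03 [-1.7 -4.3 -1.6] -0.04 [ 0.6 -7.  -2.9] STOP
16.4
strap_nose [(array([323., 138.]), 0.47, array([ 502.2, -215.6,   38. ]))]
lever_paddle [(array([323., 136.]), 0.62, array([ 504.7, -215. ,  134. ]))]
[ 488.5 -212.5] [array([317.8, 158.7]), array([317.7, -29.1]), array([317.7, -68.5])]
[-0.6  0.3  1.2  1.9 -0.3  1.1 -0.9]
[-0.4  0.6  1.   1.7 -0.6  1.1 -0.8]
```

View pics/w3.png

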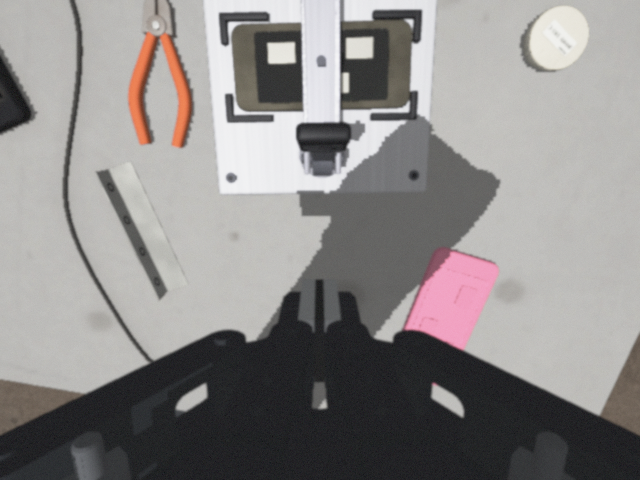

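The strap reached its stop: about 7 N of reaction, and it runs straight up at column 322. The lever is still upright with its paddle at (323,136), and the chassis is centred between the rails. Next I'll push the lever over along its arc.

Run:
```python
from h import *
np.set_printoptions(precision=1,suppress=True)
y=-214.
def pose(th,r=76,back=5,h=11):
    c,s=np.cos(th),np.sin(th)
    return [P[0]+r*s-back*c-h, y, 58+r*c+back*s+73]
p=pose(0.1); bot.servo_line([p[0]-25,y,p[2]],down(yaw),feed=150)
f0=np.array(telemetry.get_contact_force())
for th in np.r_[np.arange(.1,1.3,.1),np.arange(1.3,1.56,.03)]:
    bot.servo_line(pose(th),feed=60)
    f=np.array(telemetry.get_contact_force())-f0; print(round(th,2),f,end=' ')
    if np.linalg.norm(f)>16: print('STOP');break
bot.pause(.3); print(telemetry.get_time(),telemetry.get_ee_pos(),np.array(telemetry.get_contact_force())-f0)
```

```text
0.1 [1.2 0.4 0.9] 0.2 [ 1.4 -0.1  0.7] 0.3 [ 1.2 -1.   1.2] 0.4 [1.1 0.  0.3] 0.5 [ 0.7 -0.3  0.5] 0.6 [ 0.5 -0.8  0.2] 0.7 [ 1.1  0.  -0.2] 0.8 [1.3 0.1 0.6] 0.9 [0.6 0.3 0.5] 1.0 [ 0.8 -0.  -0.7] 1.1 [0.3 1.  0.4] 1.2 [ 1.8 -0.1 -0.2] 1.3 [ 0.3 -0.1  0.2] 1.33 [0.7 0.3 0.6] 1.36 [ 1.8 -0.4  0.9] 1.39 [ 0.3 -0.1  1.1] 1.42 [ 1.4 -0.5  1.5] 1.45 [ 1.2 -0.8  0.2] 1.48 [ 0.7 -0.1  0.6] 1.51 [0.2 0.9 4.6] 1.54 [-6.6  4.6 20. ] STOP
23.1833 [ 553.2 -214.3  140. ] [-7.2  3.8 20.4]
```

Run:
```python
from h import *
e=telemetry.get_ee_pos()
bot.servo_line([e[0],e[1],e[2]+140],feed=150)
bot.move_pose([440,-214,300],down(yaw))
a=snap('wrist','w4.png'); b=imaging.get_image('side')
cv2.imwrite('pics/c4.png',np.hstack([cv2.resize(a[0:240,160:480],(400,300)),cv2.resize(b[200:350,260:420],(400,300))])[:,:,::-1]); print(telemetry.get_time())
```

```text
24.9083
```

View pics/c4.png

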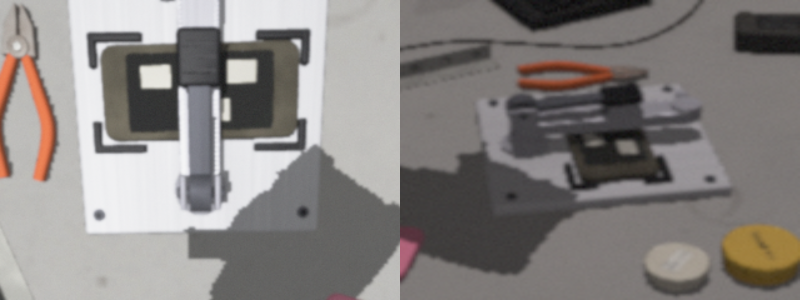

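The lever lies flat along the strap, with its paddle at (200,57) in the left crop. The strap is across, the chassis is centred in its nest, the tub, tin and cutters have not moved, and the arm is clear.

```bash
python3 -c "
from h import *
bot.pause(.3); print(job.hand_in())"
```

```text
the job is handed in; nothing more can be done
None
```

I handed the job in with the strap across the chassis against its stop, the lever fully down at its hard stop, the chassis still in its nest, the tub, tin and cutters unmoved, and the arm clear; the hand-in returned no verdict, and I did not measure the pad force directly.

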